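Photograph a sample cassette: half-press to focus, then shoot

ROBOT

A 6-joint arm with a two-finger parallel gripper is mounted at the origin on a cart in front of the work surface, level with it; the furniture and walls round the work are solid. World frame = base frame: x ahead of the robot, y to its left, z up, the work surface at z = 0. Lengths are in m, angles in rad, forces in N, time in s.
With the tool pointing down it reaches from about 0.25 to 0.775 m from the base axis. Payload 4 kg.
Tool frame: the origin (TCP) lies at the very end of the fingers, on their centre line; the grasp point (between the pads) lies 19 mm behind it; z points along the fingers, y is the line along which they close (so a half turn about z gives the same grasp; the last joint's range is limited). The gripper opens to 94 mm and grips with 3 to 60 N. Pads are 16 mm wide; open, the fingers measure 119 mm over their backs; the gripper's body (75 mm by 177 mm) begins 78 mm behind the grasp point.
Start: joints at [1.117, 0.087, 1.371, -0, 1.684, -0.103], TCP at [0.189, 0.517, 0.206] pointing down, gripper open.
Joint ranges: [-3.1, 3.1], [-0.76, 2.03], [0.27, 2.55], [-1.08, 4.22], [0.17, 2.65], [-2.57, 2.57]. Speed limits (rad/s): [2.79, 2.79, 3.14, 3.14, 3.14, 3.14].

INTERFACE

Orientations are given as [roll, pitch, yaw] about the fixed x, y, z axes, in that order (R = Rz(yaw) Ry(pitch) Rx(roll)).
In Python, from bench import robot, vision gives the robot as it stands.
- The arm moves only by the shell command python3 -m crank 'ROWS'. ROWS is JSON, a list of rows, each a list of 3 entries, a list of its own where there are three numbers: the closure, from 0 (fully open) to 1 (shut), then the shift along the tool's x, y, z in m, then the turn, a rotation vector about the tool's x, y, z in degrees. A call has 1 to 8 rows; each row shifts and turns the commanded pose from where the row before left it, along the tool's axes as they then stand; what a row does not reach is not made up. A row lasts 1/10 s, in which the tool goes at most 50 mm and 8.59 degrees, less where a joint would pass 70% of its speed; a pose out of reach is approached as far as the arm can. A call with a gripper value outside its range is refused whole. The fingers move at their own pace and stop on an object; the grip force is fixed at half the most. Time passes only in rows, so rows that do not move let the fingers close. It gives the time, the measured TCP pose, the force, the opening and the grip force at its end, in the units of the state.
- robot.get_obs(): the state, without advancing time (a new reading comes with each control period).
- vision.snapshot(name): name is "side" or "top" or "wrist"; returns a dict with "color" (400x640x3 uint8, red, green, blue), "z_map" (400x640 float32, m along the optical axis (not along the pixel's ray), 0 where there is no reading), "fx", "fy", "cx", "cy" (pixels), "dist" ([k1, k2, p1, p2, k3] as OpenCV has them; the pictures are not rectified), "R" (3x3) and "t" (3): a world point X has camera coordinates R X + t. Camera axes: x right, y down, z forward; pixel columns grow to the right and rows downward; lengths in m; the calibration is good to about 2 mm. A picture is of the moment at which its call begins.
- robot.close_job(): hands the job in; it is judged then, once.
The state is a dict: "time": time; "joint_positions": joint angles; "qvel": joint speeds; "joint_torque": joint torques, N m; "tool_pos": TCP position; "ee_rot": TCP orientation; "wrist_force": force on the tool from outside, world axes, zero at the start; "wrist_torque": the same for the moment, N m; "width": finger opening in m; "finger_force": force on a finger pad.
Only numpy, scipy, OpenCV 4.12 (cv2) and the standard library are available. Lean on these libraries where they do the work, as an engineer would, in place of code of your own. Each camera call takes 0.05 s, during which the arm holds its last target. There are 200 camera calls.

TASK

Take the sample cassette off its sloping rest and lay it window down (grip rib up) in the pocket of the plate imager, flat on the pocket floor, and let go. Then half-press the big two-stage key on the sloping console to its first click and hold it there until the small black focus pointer above it has glided to the far end of its channel, and only then press the key fully down to take the picture. Let the key come right up again, leave the cassette in the pocket, and do not disturb the petri dish, the vial or the timer.

Things in the scene. Friction and masses are not known exactly. Their poses are not given: they have to be found in the camera images.
- cassette: loose flat grey cassette, 76 mm (its x) by 96 mm (its y) by 12 mm thick, 0.1 to 0.2 kg; origin at the centre of its window (under) side, z towards its back. On the middle of the back stands a grip rib 14 mm thick (x), 60 mm long (y) and 26 mm high (from 12 to 38 mm above the origin). It starts leaning on the rest, its x axis up the slope, 26 degrees (0.45 rad) from level.
- rest: fixed aluminium easel, 116 mm wide, its low side (with a lip, 10 mm above the sloping face, that holds the cassette) towards -x; origin under its centre at bench level; sloping face rises towards +x at 0.45 rad. The cassette's origin starts at about x -6.7, z 39.3 mm in its frame
- imager: fixed white box, 150 mm (x) by 170 mm (y) by 56 mm high, with a rectangular pocket in its top, 82 mm (x) by 102 mm (y) and 10 mm deep; origin under its centre at bench level. Its camera looks up through the pocket floor. The cassette fits with 3 mm play all round, its long side along the imager's y, either end first.
- pocket (a point): centre of the pocket floor, 46 mm above the bench; axes as the imager's
- console: fixed grey box on a bracket, 120 mm wide, 97 mm high (with the key module up to 115 mm), its panel (120 by 120 mm) sloping at 0.50 rad (29 degrees), low side towards its -x; origin under its centre at bench level. The key's line of travel is the panel's normal: out of the panel is (-sin 0.50, 0, cos 0.50) in the console's frame.
- key_seat (a point): fixed point on the panel under the key's middle, x -17.4, y 0, z 63.0 mm in the console's frame; axes as the console's (not tilted). The flat black key, 44 mm (up the slope) by 66 mm (y), is on a grey module set out of the panel differently each time (fixed in use): the key's face is 22 to 34 mm from this point along the normal, unknown, 20 mm above the module. Find it by touch or sight.
- key_first (a joint): first stage of the key, m pressed: 0 up, 0.0055 at the first click (its stop). Light spring: about 1 N to start, 3 N at the click. Counts as half-pressed above 0.0045.
- key_second (a joint): second stage of the key, m pressed beyond the first click: 0 to 0.0045. It does not begin to move before about 8 N and is fully down at 12 N, where it meets a solid stop; the shutter fires at 0.0025. Both stages spring back when let go.
- focus (a joint): focus pointer, m: black slider (9 by 10 mm) in a white rocking channel (68 mm, along y) up the slope from the key, 46 mm from its middle; do not touch. 0 with the key up; while the key is held at the first click the channel is tipped and the slider glides to +y, to its end at 0.048, in about 1 to 1.5 s. Past 0.040 counts as focused. It glides back when the key is let go.
- petri: bystander: petri dish, 91 mm across, 16 mm high, loose; origin under its centre
- vial: bystander: small vial, 27 mm across, 53 mm high, loose; origin under its centre
- timer: bystander: upright bench timer, 21 by 62 by 66 mm, loose; origin under its centre
Mind the look-alikes: they are no part of the job. Leave any orange look-alike of the cassette alone.

How it is judged:
By the outcome, as a careful person would: the job done as asked, in the order asked, and still so for the second after the job is handed in, with the robot touching nothing.
It also fails if it takes over 58 s, if anything falls off the work surface, if the arm or the gripper's body presses on something with over 40 N, if the wrist force passes 120 N, or if a joint passes its speed limit or range.

## Working session

There is one attempt and no reset: what is moved stays moved. The work goes in short steps, Python scripts to look and compute and a shell command to move; the robot and the scene stay as the last step left them, time stands still between calls to the robot, and variables do not carry over. Pictures are saved under pics/ and viewed, at most 13 in all, crops included, and the job is handed in when it is done.

```bash
mkdir -p pics; ls; cat > h.py <<'E'
import numpy as np,cv2
from bench import robot,vision
def snap(n):
    s=vision.snapshot(n); s['n']=n; return s
def save(s,f,crop=None,sc=1):
    im=s['color'][:,:,::-1]
    if crop: a,b,c,d=crop; im=im[b:d,a:c]
    cv2.imwrite('pics/'+f,cv2.resize(np.ascontiguousarray(im),None,fx=sc,fy=sc,interpolation=cv2.INTER_CUBIC))
def rays(s,px):
    K=np.array([[s['fx'],0,s['cx']],[0,s['fy'],s['cy']],[0,0,1.]])
    u=cv2.undistortPoints(np.array(px,float).reshape(-1,1,2),K,np.array(s['dist'],float))[:,0]
    return np.c_[u,np.ones(len(u))]
def onz(s,px,z):
    R=np.array(s['R']);t=np.array(s['t']);d=rays(s,px)@R; c=-R.T@t
    return c+d*((np.asarray(z)-c[2])/d[:,2])[:,None]
def bydepth(s,px):
    R=np.array(s['R']);t=np.array(s['t']);p=np.array(px).round().astype(int)
    z=s['z_map'][p[:,1],p[:,0]]
    return (rays(s,px)*z[:,None]-t)@R
def cloud(s):
    v,u=np.mgrid[0:400,0:640]; px=np.c_[u.ravel(),v.ravel()]
    return bydepth(s,px).reshape(400,640,3)
E
python3 - <<'E'
from h import *
for n in('top','side'):
    s=snap(n); save(s,n+'0.png'); np.save(n+'0.npy',s,allow_pickle=True)
    print(n,s['fx'],s['R'],s['t'],(s['z_map']>0).mean())
o=robot.get_obs(); print(o)
E
```

```text
pics
top 397.29665928738655 [[-0.00743509 -0.99981038  0.01799773]
 [-0.98046237  0.00375091 -0.196671  ]
 [ 0.1965662  -0.01910836 -0.98030434]] [0.09747105 0.52621864 0.88741125] 0.99577734375
side 494.77925844905616 [[ 0.99824762 -0.0588061   0.00659763]
 [-0.01974605 -0.4361303  -0.89966686]
 [ 0.05578333  0.89796002 -0.43652722]] [-0.527366    0.14052283  1.02914708] 0.9958203125
{'time': 0.1, 'joint_positions': array([ 1.11687880e+00,  8.78465965e-02,  1.37205427e+00,  1.15804887e-05,
        1.68358800e+00, -1.03099415e-01]), 'qvel': array([ 0.00051297, -0.00247952, -0.00250181, -0.00018951,  0.00088998,
       -0.00115482]), 'joint_torque': array([ 1.73161890e-03, -3.41253269e+01, -3.03303301e+01,  7.18397833e-02,
        3.03940522e-02, -7.61757633e-05]), 'tool_pos': array([0.18880715, 0.51607108, 0.20446485]), 'ee_rot': array([-3.13970769e+00, -2.06600390e-04,  2.79077564e+00]), 'wrist_force': array([-0.08512563,  0.13564163, -0.27455344]), 'wrist_torque': array([-0.02028746, -0.01808526, -0.03471302]), 'finger_force': 0.0, 'width': 0.09385204500863784}
```

View pics/top0.png

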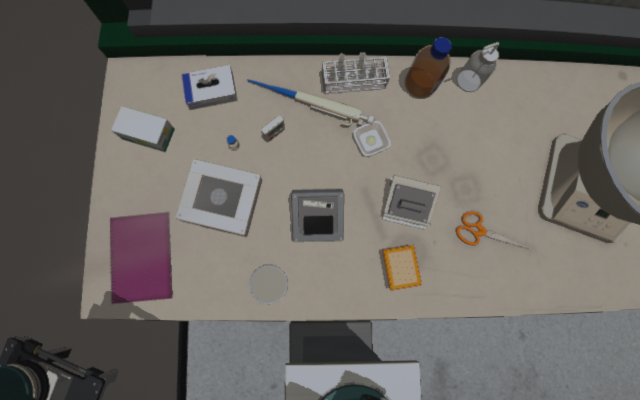

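View pics/side0.png

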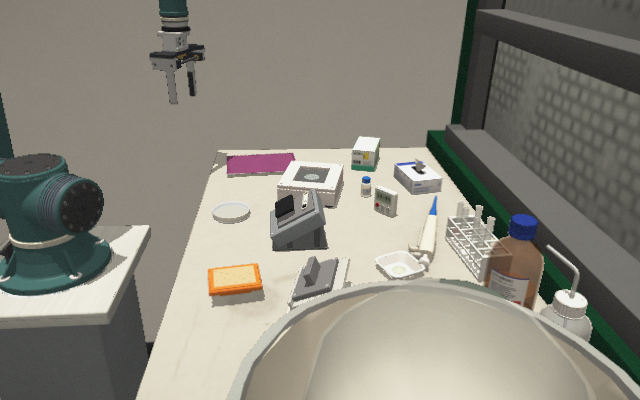

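The top view shows the following:
- Grey cassette with a rib on its aluminium rest at (411,203).
- Orange look-alike at (402,267).
- Imager with pocket at (219,197). The white/blue box at (209,87) is a decoy.
- Console at (318,215).
- Petri dish at (268,284), vial at (232,142), timer at (273,128).

I choose the grey cassette at (411,203) and will check it in a close crop.

```bash
python3 - <<'E'
from h import *
s=np.load('top0.npy',allow_pickle=True).item()
im=s['color'][:,:,::-1]
a=cv2.resize(np.ascontiguousarray(im[165:240,370:450]),None,fx=5,fy=5,interpolation=cv2.INTER_CUBIC)
b=cv2.resize(np.ascontiguousarray(im[175:250,280:355]),None,fx=5,fy=5,interpolation=cv2.INTER_CUBIC)
cv2.imwrite('pics/c1.png',np.hstack([a,b]))
P=cloud(s); np.save('P.npy',P)
def pl(x0,x1,y0,y1,zl,zh,name):
    m=np.zeros((400,640),bool); m[y0:y1,x0:x1]=1
    m&=(P[...,2]>zl)&(P[...,2]<zh)&(s['z_map']>0)
    q=m.astype(np.uint8); n,l,st,_=cv2.connectedComponentsWithStats(q); k=1+st[1:,4].argmax(); pts=P[l==k]
    r=cv2.minAreaRect((pts[:,:2]*1000).astype(np.float32)); print(name,len(pts),r,'zmed',np.median(pts[:,2]),pts[:,2].max()); return pts
pl(160,275,150,245,.035,.075,'imager')
w=pl(375,445,165,240,.008,.12,'rest+cas')
pl(285,350,180,250,.01,.15,'console')
pl(245,292,260,305,.008,.03,'petri'); pl(222,242,130,155,.01,.08,'vial'); pl(258,290,112,142,.01,.09,'timer')
pl(380,425,240,295,.005,.09,'orange'); pl(350,395,118,158,.005,.09,'tray')
print('bench z',np.median(P[300:310,330:500,2]))
for (u,v) in [(411,205),(219,220),(200,190),(219,172),(190,205),(230,230)]: print(u,v,P[v,u].round(4))
E
```

```text
imager 4489 ((539.6763916015625, 316.37493896484375), (171.36021423339844, 150.88250732421875), 75.82850646972656) zmed 0.05390579463065148 0.060833661844636955
rest+cas 2008 ((528.580810546875, -147.4670867919922), (116.13408660888672, 97.48951721191406), 76.3666763305664) zmed 0.05453929999296098 0.07786944622063748
console 2687 ((492.48431396484375, 81.5942153930664), (119.68217468261719, 119.14217376708984), 1.6686904430389404) zmed 0.08164363992469782 0.09984239418907341
petri 1200 ((334.9189758300781, 198.27880859375), (90.39083862304688, 88.85208129882812), 89.55447387695312) zmed 0.015480157850612046 0.022061882485618307
vial 132 ((680.8011474609375, 290.661865234375), (24.07617950439453, 24.627994537353516), 57.61286926269531) zmed 0.04072407490668653 0.05566081248667366
timer 367 ((714.5186157226562, 189.11843872070312), (21.859529495239258, 62.349578857421875), 41.898868560791016) zmed 0.06008996590155722 0.06956696219667453
orange 1327 ((371.1103515625, -117.035888671875), (97.10908508300781, 77.72489166259766), 8.57889461517334) zmed 0.037725906692785464 0.042625897052843184
tray 582 ((711.5655517578125, -56.29016876220703), (110.61809539794922, 83.43048095703125), 22.067489624023438) zmed 0.014856380838599307 0.028542673950686392
bench z -0.0007019438895804597
411 205 [ 0.5118 -0.1356  0.0763]
219 220 [0.4819 0.3107 0.0553]
200 190 [0.5561 0.3613 0.0461]
219 172 [0.5974 0.3148 0.0571]
190 205 [0.5181 0.3813 0.0535]
230 230 [0.4586 0.2845 0.0536]
```

View pics/c1.png

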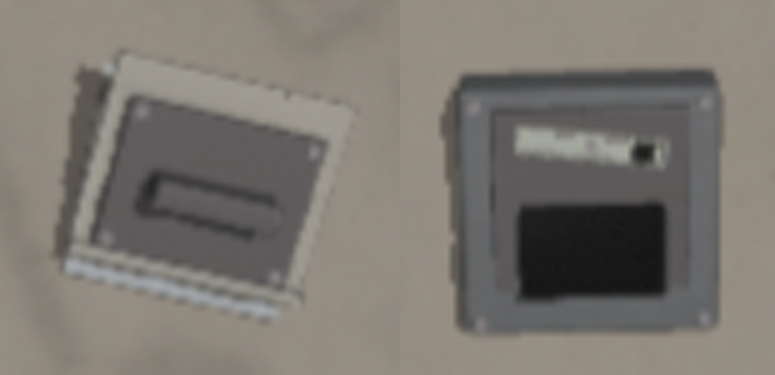

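The crop confirms it: the grey cassette with its rib sits on the rest, rib centre near (413,204). The console key is black, at about (318,225), with the focus channel up the slope at about (318,204). Next I measure the poses.

```bash
cat >> h.py <<'E'
from scipy.spatial.transform import Rotation as Ro
def plan(p,R):
    """p target TCP, R target 3x3: shift (tool axes now, mm) then turn rotvec deg"""
    o=robot.get_obs(); Rc=Ro.from_euler('xyz',o['ee_rot']).as_matrix()
    d=Rc.T@(np.array(p)-o['tool_pos']); w=Ro.from_matrix(Rc.T@R).as_rotvec(degrees=True)
    print('t',round(o['time'],2),'pos',o['tool_pos'].round(4),'shift mm',(d*1000).round(1),'turn deg',w.round(2),'F',o['wrist_force'].round(1),'w',round(o['width'],4))
def tool(yaw,tilt):
    """tool y along frame-x of a thing with yaw, face tilted by 'tilt' rising to +x; z into it"""
    F=Ro.from_euler('xyz',[0,-tilt,yaw]).as_matrix()
    y=F[:,0]; z=-F[:,2]; return np.c_[np.cross(y,z),y,z]
E
python3 - <<'E'
from h import *
s=np.load('top0.npy',allow_pickle=True).item(); P=np.load('P.npy')
# cassette back plane / rib
yaw=-np.radians(13.6)
def loc(c,yaw,X): 
    c_,s_=np.cos(yaw),np.sin(yaw); d=X-np.array([*c,0]); return np.stack([d[...,0]*c_+d[...,1]*s_,-d[...,0]*s_+d[...,1]*c_,d[...,2]],-1)
W=P[165:240,370:450]; L=loc((.5286,-.1475),yaw,W)
n=np.array([-np.sin(.45),0,np.cos(.45)]); h=L@n
m=(L[...,2]>.02)&(abs(L[...,1])<.04)
hist=np.histogram(h[m],bins=np.arange(0,.1,.003)); print(list(zip((hist[1]*1e3).round(),hist[0])))
g=cv2.cvtColor(s['color'],cv2.COLOR_RGB2GRAY)
# cassette gray mask: dark & on rest
hs=s['color'].max(2).astype(int)
q=(hs<112); q2=np.zeros_like(q); q2[180:228,385:440]=q[180:228,385:440]
k,l,st,ce=cv2.connectedComponentsWithStats(q2.astype(np.uint8)); i=1+st[1:,4].argmax()
cnt=max(cv2.findContours((l==i).astype(np.uint8),0,2)[0],key=cv2.contourArea)
box=cv2.boxPoints(cv2.minAreaRect(cnt)); print('cass box px',box.tolist(),st[i])
# panel plane of console
C=P[175:250,280:355]; 
for (u,v) in [(318,225),(318,215),(318,235),(308,225),(328,225),(297,240),(340,240),(297,195),(340,195)]: print(u,v,P[v,u].round(4))
# imager top mask at z=.056 plane by white colour
q=(s['color'].min(2)>150); q2=np.zeros_like(q); q2[155:240,170:268]=q[155:240,170:268]
cnt=max(cv2.findContours(q2.astype(np.uint8),0,2)[0],key=cv2.contourArea)
r=cv2.minAreaRect((onz(s,cnt[:,0],.056)[:,:2]*1000).astype(np.float32)); print('imager white rect@z56',r)
print(s['color'][197,190],s['color'][200,205],s['color'][195,400],s['color'][185,420])
E
```

```text
[(np.float64(0.0), np.int64(0)), (np.float64(3.0), np.int64(0)), (np.float64(6.0), np.int64(0)), (np.float64(9.0), np.int64(0)), (np.float64(12.0), np.int64(0)), (np.float64(15.0), np.int64(0)), (np.float64(18.0), np.int64(0)), (np.float64(21.0), np.int64(0)), (np.float64(24.0), np.int64(0)), (np.float64(27.0), np.int64(1)), (np.float64(30.0), np.int64(9)), (np.float64(33.0), np.int64(90)), (np.float64(36.0), np.int64(145)), (np.float64(39.0), np.int64(24)), (np.float64(42.0), np.int64(29)), (np.float64(45.0), np.int64(342)), (np.float64(48.0), np.int64(480)), (np.float64(51.0), np.int64(79)), (np.float64(54.0), np.int64(7)), (np.float64(57.0), np.int64(7)), (np.float64(60.0), np.int64(5)), (np.float64(63.0), np.int64(5)), (np.float64(66.0), np.int64(10)), (np.float64(69.0), np.int64(24)), (np.float64(72.0), np.int64(73)), (np.float64(75.0), np.int64(59)), (np.float64(78.0), np.int64(0)), (np.float64(81.0), np.int64(0)), (np.float64(84.0), np.int64(0)), (np.float64(87.0), np.int64(0)), (np.float64(90.0), np.int64(0)), (np.float64(93.0), np.int64(0)), (np.float64(96.0), np.int64(0))]
cass box px [[387.0393371582031, 213.16943359375], [394.2919616699219, 182.9500732421875], [434.5718688964844, 192.61724853515625], [427.3192443847656, 222.83660888671875]] [ 388  184   47   39 1234]
318 225 [0.4649 0.081  0.0872]
318 215 [0.4897 0.0803 0.0748]
318 235 [0.4472 0.0797 0.0446]
308 225 [0.4653 0.1034 0.0853]
328 225 [0.4649 0.0585 0.0865]
297 240 [0.436  0.129  0.0415]
340 240 [0.4355 0.0279 0.0402]
297 195 [0.5328 0.128  0.0926]
340 195 [0.5318 0.0308 0.0956]
imager white rect@z56 ((540.228759765625, 316.2419738769531), (166.33197021484375, 146.08450317382812), 76.38214111328125)
[158 160 160] [93 91 90] [95 93 93] [157 153 145]
```

```bash
python3 -c "
from h import *
plan([.45,-.14,.26],tool(-np.radians(13.6),.45))
plan([.45,-.14,.26],tool(-np.radians(13.6),0))"
```

```text
t 0.1 pos [0.1888 0.5161 0.2045] shift mm [-470.7 -526.5  -54.6] turn deg [-21.12 -18.7   82.  ] F [-0.1  0.1 -0.3] w 0.0939
t 0.1 pos [0.1888 0.5161 0.2045] shift mm [-470.7 -526.5  -54.6] turn deg [-1.00e-01  7.00e-02  8.35e+01] F [-0.1  0.1 -0.3] w 0.0939
```

```bash
python3 -m crank '[[0.4,[-0.031,-0.035,-0.006],[0,0,0]],[0.4,[-0.031,-0.035,-0.006],[0,0,0]],[0.4,[-0.031,-0.035,-0.006],[0,0,0]],[0.4,[-0.031,-0.035,-0.006],[0,0,0]],[0.4,[-0.031,-0.035,-0.006],[0,0,0]],[0.4,[-0.031,-0.035,-0.006],[0,0,0]],[0.4,[-0.031,-0.035,-0.006],[0,0,0]],[0.4,[-0.031,-0.035,-0.006],[0,0,0]]]'
python3 -m crank '[[0.4,[-0.031,-0.035,0],[0,0,8]],[0.4,[-0.035,-0.031,0],[0,0,8]],[0.4,[-0.038,-0.027,0],[0,0,8]],[0.4,[-0.042,-0.021,0],[0,0,8]],[0.4,[-0.044,-0.014,0],[0,0,8]],[0.4,[-0.046,-0.010,0],[0,0,8]],[0.4,[-0.046,-0.005,0],[0,0,8]],[0.4,[0,0,0],[0,0,8]]]'
python3 - <<'E'
from h import *
plan([.45,-.14,.26],tool(-np.radians(13.6),.45))
E
```

```text
time: 0.9
tool_pos: [0.3257, 0.1666, 0.2534]
ee_rot: [3.141, 0.0, 2.791]
wrist_force: [0.3, -0.5, -0.5]
width: 0.0566
finger_force: 0.0
time: 1.7
tool_pos: [0.4323, -0.1449, 0.2516]
ee_rot: [-3.139, 0.0, 1.661]
wrist_force: [-0.5, 0.3, 0.5]
width: 0.0561
finger_force: 0.0
t 1.7 pos [ 0.4323 -0.1449  0.2516] shift mm [ 3.2 18.  -8.4] turn deg [-25.72  -4.19  18.48] F [-0.5  0.3  0.5] w 0.0561
```

```bash
python3 -m crank '[[0.4,[0,0,0],[-6.43,-1.05,4.62]],[0.4,[0,0,0],[-6.43,-1.05,4.62]],[0.4,[0,0,0],[-6.43,-1.05,4.62]],[0.4,[0,0,0],[-6.43,-1.05,4.62]]]'
python3 - <<'E'
from h import *
R=Ro.from_euler('z',-13.6,degrees=True).as_matrix(); T=tool(-np.radians(13.6),.45); n=-T[:,2]
o=np.array([.5286,-.1475,0])+R@[-.0067,0,.0393]
print(o); plan(o+n*.14,T)
s=snap('wrist'); save(s,'w1.png'); np.save('w1.npy',s,allow_pickle=True)
E
```

```text
time: 2.1
tool_pos: [0.4321, -0.1406, 0.2535]
ee_rot: [2.684, -0.002, 1.342]
wrist_force: [-0.9, -0.3, -0.0]
width: 0.0565
finger_force: 0.0
[ 0.52208786 -0.14592455  0.0393    ]
t 2.1 pos [ 0.4321 -0.1406  0.2535] shift mm [ 15.6 -13.8  91.5] turn deg [ 0.41 -0.31  0.39] F [-0.9 -0.3 -0. ] w 0.0565
```

View pics/w1.png

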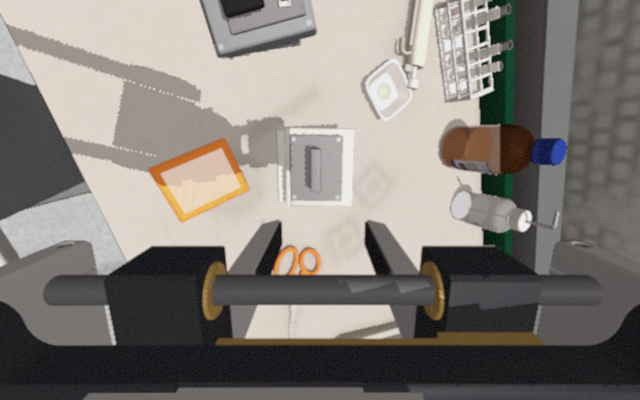

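The wrist view shows the cassette at about (316,168) with its rib at (316,170), the orange look-alike at (200,180), and the rest edge-on around the cassette. I'll measure it here.

```bash
cat > cas.py <<'E'
from h import *
def measure(s,u0,u1,v0,v1,T):
    P=cloud(s); g=s['color'].max(2).astype(int); win=np.zeros(g.shape,bool); win[v0:v1,u0:u1]=1
    m=(win&(g<125)&(s['z_map']>0)).astype(np.uint8); m=cv2.morphologyEx(m,cv2.MORPH_CLOSE,np.ones((5,5)))
    n,l,st,_=cv2.connectedComponentsWithStats(m); i=1+st[1:,4].argmax(); m=l==i
    n_=-T[:,2]; H=P@n_
    hb=np.median(H[m]); print('px',st[i],'back h',hb)
    # back outline: cast rays on back plane
    R=np.array(s['R']);t=np.array(s['t']);c=-R.T@t
    def cast(px,h): d=rays(s,px)@R; return c+d*((h-c@n_)/(d@n_))[:,None]
    cnt=max(cv2.findContours(m.astype(np.uint8),0,2)[0],key=cv2.contourArea)[:,0]
    L=(cast(cnt,hb)@T)[:,:2]*1000
    r=cv2.minAreaRect(L.astype(np.float32)); print('back rect tool-axes mm',r)
    rib=win&(H>hb+.018)&(H<hb+.032)&(s['z_map']>0)
    hr=np.median(H[rib]); Lr=(P[rib]@T)[:,:2]*1000; r2=cv2.minAreaRect(Lr.astype(np.float32)); print('rib',rib.sum(),hr,r2)
    bc=T@[r[0][0]/1e3,r[0][1]/1e3,-hb]; rc=T@[r2[0][0]/1e3,r2[0][1]/1e3,-hr]
    print('origin from back',bc-.012*n_,'from rib',rc-.038*n_)
E
python3 - <<'E'
from cas import *
s=np.load('w1.npy',allow_pickle=True).item()
T=tool(-np.radians(13.6),.45)
measure(s,286,352,128,208,T)
E
```

```text
px [305 146  14  42 251] back h -0.18962929305323428
back rect tool-axes mm ((-12.264129638671875, 498.0304870605469), (59.53154373168945, 18.197635650634766), 11.62460708618164)
rib 462 -0.16400946450122034 ((-14.60684585571289, 508.8797607421875), (58.896053314208984, 13.792320251464844), 0.30679580569267273)
origin from back [ 0.51823493 -0.13799215  0.03506958] from rib [ 0.52734006 -0.14260521  0.03944632]
```

```bash
python3 - <<'E'
from cas import *
s=np.load('top0.npy',allow_pickle=True).item(); T=tool(-np.radians(13.6),.45)
measure(s,384,442,176,228,T)
plan(np.array([.526,-.1435,.0394])-T[:,2]*.11,T)
E
```

```text
px [ 384  178   51   48 1667] back h -0.19045702195715267
back rect tool-axes mm ((-8.362014770507812, 507.3402404785156), (135.8704071044922, 91.27498626708984), 1.5373188257217407)
rib 166 -0.16413658022509015 ((-18.045351028442383, 506.4136962890625), (58.82273864746094, 15.063281059265137), 0.4389384686946869)
origin from back [ 0.52765031 -0.13625528  0.03837368] from rib [ 0.52442696 -0.14543816  0.03825921]
t 2.15 pos [ 0.4287 -0.1385  0.2498] shift mm [ 17.3  -5.7 121.2] turn deg [ 0.23 -0.38  0.26] F [-3.2  3.7 -3. ] w 0.0563
```

```bash
python3 -m crank '[[0.4,[0.006,-0.002,0.030],[0.1,-0.2,0.1]],[0.4,[0.006,-0.002,0.030],[0.1,-0.2,0.1]],[0.4,[0.005,-0.002,0.030],[0,0,0]],[0.4,[0,0,0.030],[0,0,0]],[0.4,[0,0,0],[0,0,0]],[0.4,[0,0,0],[0,0,0]]]'
python3 - <<'E'
from cas import *
s=snap('wrist'); save(s,'w2.png'); np.save('w2.npy',s,allow_pickle=True)
T=tool(-np.radians(13.6),.45)
P=cloud(s); print(P[150:230:20,316].round(3))
plan(np.array([.5265,-.1430,.0394])-T[:,2]*.11,T)
E
```

```text
time: 2.75
tool_pos: [0.4815, -0.1343, 0.1424]
ee_rot: [2.695, 0.004, 1.341]
wrist_force: [0.4, -0.7, 0.6]
width: 0.0566
finger_force: 0.0
[[ 0.534 -0.095  0.037]
 [ 0.522 -0.111  0.054]
 [ 0.511 -0.126  0.071]
 [ 0.506 -0.145  0.072]]
t 2.8 pos [ 0.4821 -0.1347  0.144 ] shift mm [ 2.5 -4.9  3.9] turn deg [-0.01  0.04  0.45] F [-0.7  0.7  0.2] w 0.0562
```

View pics/w2.png

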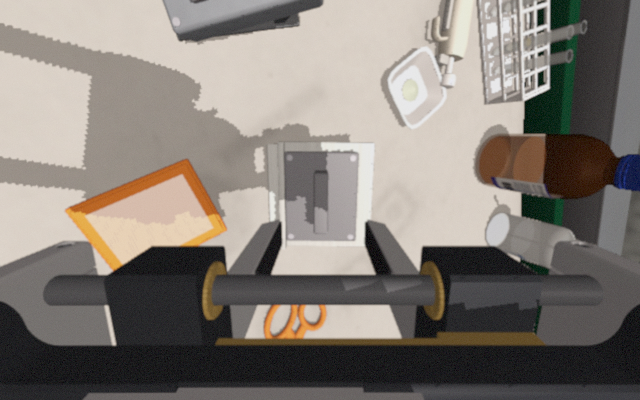

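The cassette is at (320,195) with its rib at (320,202), lying between the fingertips (mid about 322).

```bash
python3 - <<'E'
from cas import *
s=np.load('w2.npy',allow_pickle=True).item(); T=tool(-np.radians(13.6),.45)
measure(s,288,355,150,238,T)
E
```

```text
px [ 288  151   40   73 2193] back h -0.1894721450472615
back rect tool-axes mm ((-4.975055694580078, 495.42047119140625), (40.81138610839844, 75.76782989501953), 89.54346466064453)
rib 900 -0.16398187294724473 ((-15.235718727111816, 508.947509765625), (13.671037673950195, 60.151039123535156), 89.92791748046875)
origin from back [ 0.51759817 -0.13033875  0.03407582] from rib [ 0.52723981 -0.14322797  0.03950063]
```

```bash
python3 -m crank '[[0.4,[0.002,-0.004,0.024],[0,0,0.4]],[0.4,[0,0,0.024],[0,0,0]],[0.4,[0,0,0.024],[0,0,0]],[0.4,[0,0,0.018],[0,0,0]],[0.4,[0,0,0.006],[0,0,0]],[0.4,[0,0,0],[0,0,0]]]'
python3 - <<'E'
from cas import *
T=tool(-np.radians(13.6),.45)
plan(np.array([.5272,-.1432,.0395])-T[:,2]*.015,T)
E
```

```text
time: 3.4
tool_pos: [0.5195, -0.142, 0.0555]
ee_rot: [2.692, 0.001, 1.333]
wrist_force: [-0.3, 0.2, 0.0]
width: 0.0563
finger_force: 0.0
t 3.4 pos [ 0.5195 -0.142   0.0555] shift mm [0.6 0.  2.8] turn deg [0.   0.05 0.02] F [-0.3  0.2  0. ] w 0.0563
```

```bash
python3 -m crank '[[0.4,[0.0005,0,0.0035],[0,0,0]],[0.7,[0,0,0],[0,0,0]],[1,[0,0,0],[0,0,0]],[1,[0,0,0],[0,0,0]],[1,[0,0,0],[0,0,0]],[1,[0,0,0],[0,0,0]]]'
```

```text
time: 4.0
tool_pos: [0.5207, -0.1415, 0.0517]
ee_rot: [2.692, 0.001, 1.333]
wrist_force: [0.2, -0.9, -0.6]
width: 0.0197
finger_force: 0.0
```

```bash
python3 -m crank '[[1,[0,0,0],[0,0,0]],[1,[0,0,0],[0,0,0]],[1,[0,0,0],[0,0,0]]]'
```

```text
time: 4.3
tool_pos: [0.5212, -0.1417, 0.0519]
ee_rot: [2.691, 0.001, 1.333]
wrist_force: [1.8, -1.0, -0.3]
width: 0.0136
finger_force: 30.0
```

```bash
python3 -m crank '[[1,[0,0,-0.01],[0,0,0]],[1,[0,0,-0.025],[0,0,0]],[1,[0,0,-0.04],[0,0,0]],[1,[0,0,-0.04],[0,0,0]],[1,[0,0,-0.04],[0,0,0]],[1,[0,0,-0.03],[0,0,0]],[1,[0,0,0],[0,0,0]]]'
python3 - <<'E'
from cas import *
plan(np.array([.540,.3163,.25]),tool(-np.radians(14),0))
E
```

```text
time: 5.0
tool_pos: [0.4432, -0.123, 0.223]
ee_rot: [2.684, 0.003, 1.333]
wrist_force: [0.3, -1.2, -1.2]
width: 0.0138
finger_force: 30.0
t 5.0 pos [ 0.4432 -0.123   0.223 ] shift mm [449.7   4.  -29.4] turn deg [26.2   0.06  0.41] F [ 0.3 -1.2 -1.2] w 0.0138
```

```bash
python3 -m crank '[[1,[0.015,0,-0.008],[5.2,0,0.1]],[1,[0.03,0,-0.008],[5.2,0,0.1]],[1,[0.035,0,-0.008],[5.2,0,0.1]],[1,[0.035,0,-0.005],[5.2,0,0.1]],[1,[0.035,0,0],[5.2,0,0]],[1,[0.035,0,0],[0,0,0]],[1,[0.035,0,0],[0,0,0]],[1,[0.035,0,0],[0,0,0]]]'
python3 -m crank '[[1,[0.035,0,0],[0,0,0]],[1,[0.035,0,0],[0,0,0]],[1,[0.035,0,0],[0,0,0]],[1,[0.035,0,0],[0,0,0]],[1,[0.03,0,0],[0,0,0]],[1,[0.015,0,0],[0,0,0]],[1,[0.005,0,0],[0,0,0]],[1,[0,0,0],[0,0,0]]]'
python3 - <<'E'
from cas import *
plan(np.array([.540,.3163,.16]),tool(-np.radians(14),0))
E
```

```text
time: 5.8
tool_pos: [0.4946, 0.1287, 0.2419]
ee_rot: [-3.132, 0.001, 1.327]
wrist_force: [0.9, 0.5, -1.8]
width: 0.0139
finger_force: 30.0
time: 6.6
tool_pos: [0.5405, 0.3113, 0.2442]
ee_rot: [-3.135, 0.001, 1.327]
wrist_force: [0.5, 0.4, -2.1]
width: 0.0134
finger_force: 30.0
t 6.6 pos [0.5405 0.3113 0.2442] shift mm [ 4.8 -1.2 84.2] turn deg [-0.36  0.06  0.02] F [ 0.5  0.4 -2.1] w 0.0134
```

```bash
python3 -m crank '[[1,[0.003,-0.001,0.02],[-0.3,0,0]],[1,[0.002,0,0.02],[0,0,0]],[1,[0,0,0.015],[0,0,0]],[1,[0,0,0],[0,0,0]],[1,[0,0,0],[0,0,0]]]'
python3 - <<'E'
from cas import *
s=snap('wrist'); np.save('w3.npy',s,allow_pickle=True); save(s,'w3.png')
t=snap('top'); np.save('t3.npy',t,allow_pickle=True)
P=cloud(s); o=robot.get_obs(); Rc=Ro.from_euler('xyz',o['ee_rot']).as_matrix()
plan(np.array([.540,.3163,.16]),tool(-np.radians(14),0))
E
```

```text
time: 7.1
tool_pos: [0.541, 0.3159, 0.1911]
ee_rot: [3.141, -0.001, 1.326]
wrist_force: [0.1, -1.4, -1.3]
width: 0.0139
finger_force: 30.0
t 7.2 pos [0.5416 0.3166 0.1925] shift mm [-0.8 -1.6 32.5] turn deg [ 0.17 -0.16 -0.02] F [-0.1 -0.4 -2.4] w 0.0134
```

View pics/w3.png

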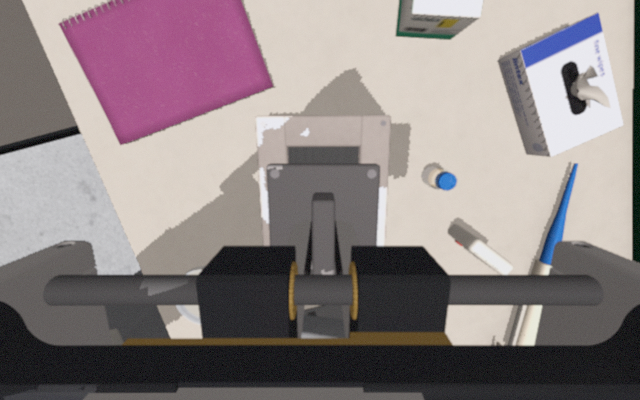

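The held cassette (back corners at (267,165) and (380,165)) is above the imager (top edge corners (256,117) and (391,116)). The dark pocket floor shows at u 288–360, with its far edge at v about 147. I'll work out the offsets in this one view.

```bash
python3 - <<'E'
from cas import *
s=np.load('w3.npy',allow_pickle=True).item(); P=cloud(s); g=s['color'].astype(int).mean(2)
o=robot.get_obs(); T=Ro.from_euler('xyz',o['ee_rot']).as_matrix(); tcp=o['tool_pos']
loc=lambda X:((X-tcp)@T*1000).round(1)
print('row152',[(u,int(g[152,u])) for u in range(280,368,1) if abs(g[152,u+1]-g[152,u-1])>15])
print('row158',[(u,int(g[158,u])) for u in range(280,368,1) if abs(g[158,u+1]-g[158,u-1])>15])
for c in (300,350): print('col',c,[(v,int(g[v,c])) for v in range(105,175)if abs(g[v+1,c]-g[v-1,c])>12])
for r in (185,210): print('cas row',r,[(u,int(g[r,u]),round(float(P[r,u,2]),3)) for u in list(range(255,280))+list(range(370,395)) if abs(g[r,u+1]-g[r,u-1])>15])
Z=P[...,2]
for r in (130,145): 
  uu=np.where((Z[r,200:450]>.04)&(Z[r,200:450]<.07))[0]+200; print('imager row',r,uu.min(),uu.max(), loc(onz(s,[(uu.min(),r),(uu.max(),r)],.056)))
for c in (275,320,375): vv=np.where((Z[90:165,c]>.045)&(Z[90:165,c]<.07))[0]+90; print('top edge',c,vv.min(),loc(onz(s,[(c,vv.min())],.056)))
for (u,v) in [(300,155),(340,155),(270,130),(300,130),(375,130),(290,190),(355,190)]: print(u,v,P[v,u].round(4))
m=(Z>.17)&(Z<.205); m[:160]=0; m[235:]=0
uu=[(np.where(m[r,240:400])[0].min()+240,np.where(m[r,240:400])[0].max()+240) for r in (175,190,205)]; print(uu)
print('cam',-np.array(s['R']).T@s['t'],tcp, 'camloc',loc(-np.array(s['R']).T@s['t']))
E
```

```text
row152 [(285, 168), (286, 151), (287, 127), (288, 102), (289, 82), (357, 85), (358, 104), (359, 122), (360, 144), (361, 169)]
row158 [(285, 172), (286, 158), (287, 138), (288, 107), (289, 83), (357, 85), (358, 101), (359, 126), (360, 148), (361, 164), (362, 176)]
col 300 [(110, 208), (111, 193), (112, 179), (113, 163), (114, 147), (115, 146), (116, 160), (117, 172), (132, 177), (133, 190), (135, 192), (136, 176), (144, 167), (145, 154), (146, 122), (147, 93), (164, 71), (165, 88), (166, 99)]
col 350 [(115, 155), (116, 170), (117, 180), (144, 167), (145, 151), (146, 116), (147, 87), (164, 78), (165, 92), (166, 100)]
cas row 185 [(258, 156, -0.001), (259, 194, 0.056), (260, 222, 0.055), (263, 230, 0.056), (264, 207, 0.057), (265, 181, 0.056), (266, 158, 0.057), (267, 124, 0.189), (268, 101, 0.189), (378, 108, 0.188), (379, 138, 0.056), (380, 164, 0.056), (381, 176, 0.057), (387, 176, 0.054), (388, 199, -0.0)]
cas row 210 [(260, 154, 0.0), (261, 201, 0.056), (262, 228, 0.058), (267, 231, 0.056), (268, 193, 0.19), (269, 124, 0.19), (270, 97, 0.19), (376, 101, 0.19), (377, 140, 0.19), (378, 209, 0.057), (379, 231, 0.056), (385, 225, 0.054), (386, 205, 0.001)]
imager row 130 256 389 [[ 70.4 -74.9 136.5]
 [ 70.3  72.4 136.9]]
imager row 145 257 388 [[ 54.  -74.7 136.4]
 [ 53.9  72.2 136.9]]
top edge 275 116 [[ 85.2 -53.3 136.6]]
top edge 320 115 [[ 86.3  -4.  136.7]]
top edge 375 115 [[ 86.2  56.2 136.9]]
300 155 [0.5256 0.3645 0.047 ]
340 155 [0.5708 0.3532 0.0471]
270 130 [0.5017 0.3994 0.0576]
300 130 [0.5337 0.3915 0.0562]
375 130 [0.6143 0.3713 0.0562]
290 190 [0.5266 0.3507 0.1889]
355 190 [0.569  0.34   0.1889]
[(np.int64(266), np.int64(379)), (np.int64(267), np.int64(378)), (np.int64(268), np.int64(377))]
cam [0.55663593 0.38049807 0.37097552] [0.54158145 0.31660033 0.19250826] camloc [  66.1   -0.4 -178.3]
```

```bash
python3 - <<'E'
from cas import *
s=np.load('w3.npy',allow_pickle=True).item()
o=robot.get_obs(); T=tool(-np.radians(14),0); tcp=o['tool_pos']
loc=lambda X:((X-tcp)@T*1000).round(2)
print('floor',loc(onz(s,[(287.3,155),(359.2,155),(300,146),(350,146)],.046)))
print('rim  ',loc(onz(s,[(287.3,155),(359.2,155),(300,146),(350,146)],.056)))
print('cas  ',loc(onz(s,[(266.8,185),(379.2,185),(268.8,210),(377.2,210),(300,164.5),(350,164.5)],.189)))
t=np.load('t3.npy',allow_pickle=True).item(); t0=np.load('top0.npy',allow_pickle=True).item()
# pocket floor from the first top view: dark region
g=t0['color'].astype(int).mean(2); m=np.zeros(g.shape,np.uint8); m[165:230,180:258]=(g<130)[165:230,180:258]
m=cv2.morphologyEx(m,cv2.MORPH_CLOSE,np.ones((7,7)))
c=max(cv2.findContours(m,0,2)[0],key=cv2.contourArea)[:,0]
print(cv2.minAreaRect((onz(t0,c,.046)[:,:2]*1000).astype(np.float32)))
E
```

```text
floor [[ 42.61 -41.95 146.51]
 [ 42.52  41.94 146.51]
 [ 52.91 -26.93 146.51]
 [ 52.85  30.98 146.51]]
rim   [[ 43.32 -40.69 136.51]
 [ 43.23  40.62 136.51]
 [ 53.3  -26.13 136.51]
 [ 53.25  30.   136.51]]
cas   [[ 32.87 -38.19   3.51]
 [ 32.78  37.08   3.51]
 [ 15.52 -37.63   3.51]
 [ 15.43  36.5    3.51]
 [ 46.54 -15.69   3.51]
 [ 46.51  17.23   3.51]]
((541.61083984375, 318.28271484375), (104.5217056274414, 84.06526184082031), 76.26738739013672)
```

```bash
python3 -m crank '[[1,[0.0035,0.0005,0.02],[0,0,0]],[1,[0,0,0.03],[0,0,0]],[1,[0,0,0.03],[0,0,0]],[1,[0,0,0.02],[0,0,0]],[1,[0,0,0.008],[0,0,0]],[1,[0,0,0],[0,0,0]],[1,[0,0,0],[0,0,0]]]'
python3 - <<'E'
from cas import *
s=snap('wrist'); np.save('w4.npy',s,allow_pickle=True); save(s,'w4.png',(220,90,420,240),4)
plan([.5416,.3166,.0615],tool(-np.radians(14),0))
E
```

```text
time: 7.9
tool_pos: [0.5435, 0.3206, 0.0849]
ee_rot: [3.138, -0.003, 1.327]
wrist_force: [0.1, -0.3, -1.6]
width: 0.0136
finger_force: 30.0
t 7.95 pos [0.5437 0.3208 0.0853] shift mm [-4.6 -1.1 23.8] turn deg [ 0.23 -0.21  0.01] F [-0.2 -0.9 -0.9] w 0.0137
```

View pics/w4.png

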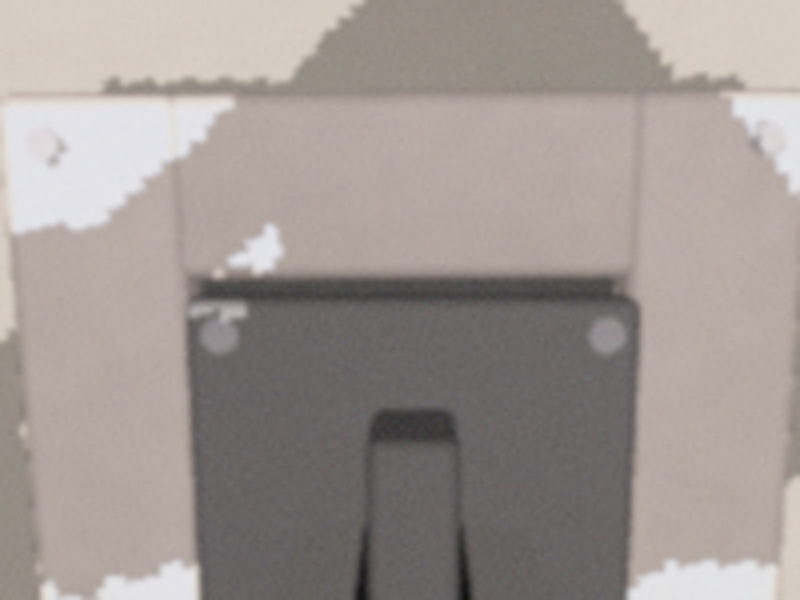

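The rim seams (the pocket sides) are at crop u 185 and 632. The cassette's sides are at 190 and 637 and its front edge at v 296, against the rim edge at 275. I'll check these numerically.

```bash
python3 - <<'E'
from cas import *
s=np.load('w4.npy',allow_pickle=True).item(); P=cloud(s)
o=robot.get_obs(); T=tool(-np.radians(14),0); tcp=o['tool_pos']
loc=lambda X:((X-tcp)@T*1000).round(2)
f=lambda l:[(220+a/4-.4,90+b/4-.4) for a,b in l]
zb=np.median(P[175:185,275:370,2]); print('back z',zb, 'rim',np.median(P[130:150,280:360,2]))
print('rim',loc(onz(s,f([(187,262),(632,262),(181,200),(634,200),(250,275),(580,275)]),.056)))
print('outer',loc(onz(s,f([(8,100),(800,100),(400,95)]),.056)))
print('cas',loc(onz(s,f([(190,320),(638,320),(200,540),(628,540),(250,297),(580,297)]),zb)))
E
```

```text
back z 0.08324799503959351 rim 0.056591266569069404
rim [[ 51.48 -42.67  29.27]
 [ 51.46  40.77  29.27]
 [ 62.83 -43.25  29.27]
 [ 62.83  40.63  29.27]
 [ 49.06 -30.95  29.27]
 [ 49.04  31.1   29.27]]
outer [[ 80.53 -73.72  29.27]
 [ 80.58  70.    29.27]
 [ 81.45  -2.68  29.27]]
cas [[ 43.89 -37.19   2.02]
 [ 43.86  36.73   2.02]
 [  5.85 -37.19   2.02]
 [  5.76  36.74   2.02]
 [ 47.67 -27.18   2.02]
 [ 47.65  27.02   2.02]]
```

```bash
python3 -m crank '[[1,[-0.0012,-0.0007,0],[0,0,0]],[1,[0,0,0.007],[0,0,0]],[1,[0,0,0.007],[0,0,0]],[1,[0,0,0.006],[0,0,0]],[1,[0,0,0],[0,0,0]]]'
python3 -m crank '[[1,[0,0,0.001],[0,0,0]],[1,[0,0,0.001],[0,0,0]],[1,[0,0,0],[0,0,0]]]'
```

```text
time: 8.45
tool_pos: [0.5403, 0.3187, 0.0608]
ee_rot: [-3.14, 0.001, 1.327]
wrist_force: [-0.3, 0.6, -1.8]
width: 0.0138
finger_force: 30.0
time: 8.75
tool_pos: [0.5415, 0.3192, 0.061]
ee_rot: [3.141, -0.001, 1.327]
wrist_force: [-0.4, -0.2, -2.2]
width: 0.0137
finger_force: 30.0
```

```bash
python3 -m crank '[[1,[0,0,0.001],[0,0,0]],[1,[0,0,0],[0,0,0]]]';python3 -m crank '[[1,[0,0,0.001],[0,0,0]],[1,[0,0,0],[0,0,0]]]'
```

```text
time: 8.95
tool_pos: [0.5417, 0.3193, 0.0604]
ee_rot: [3.14, -0.002, 1.327]
wrist_force: [0.5, -0.4, -0.7]
width: 0.0135
finger_force: 30.0
time: 9.15
tool_pos: [0.5418, 0.3193, 0.0603]
ee_rot: [3.14, -0.002, 1.327]
wrist_force: [-0.9, -1.2, 5.2]
width: 0.014
finger_force: 30.0
```

```bash
python3 -m crank '[[0.75,[0,0,0],[0,0,0]],[0.5,[0,0,0],[0,0,0]],[0.4,[0,0,0],[0,0,0]],[0.4,[0,0,0],[0,0,0]],[0.4,[0,0,-0.02],[0,0,0]],[0.4,[0,0,-0.04],[0,0,0]],[0.4,[0,0,-0.04],[0,0,0]],[0.4,[0,0,0],[0,0,0]]]'
python3 - <<'E'
from cas import *
s=snap('wrist'); np.save('w5.npy',s,allow_pickle=True); save(s,'w5.png',(200,60,440,240),3)
P=cloud(s); print('back z', [P[v,u].round(4) for u,v in [(290,150),(345,150),(290,185),(345,185)]],'rim',P[120,320].round(4))
E
```

```text
time: 9.95
tool_pos: [0.5447, 0.3208, 0.1668]
ee_rot: [3.13, -0.01, 1.327]
wrist_force: [-1.6, -1.1, 0.9]
width: 0.0564
finger_force: 0.0
back z [array([0.5253, 0.3792, 0.0579]), array([0.5805, 0.3654, 0.0576]), array([0.5156, 0.3439, 0.0581]), array([0.5722, 0.3298, 0.0588])] rim [0.5628 0.4009 0.0543]
```

View pics/w5.png

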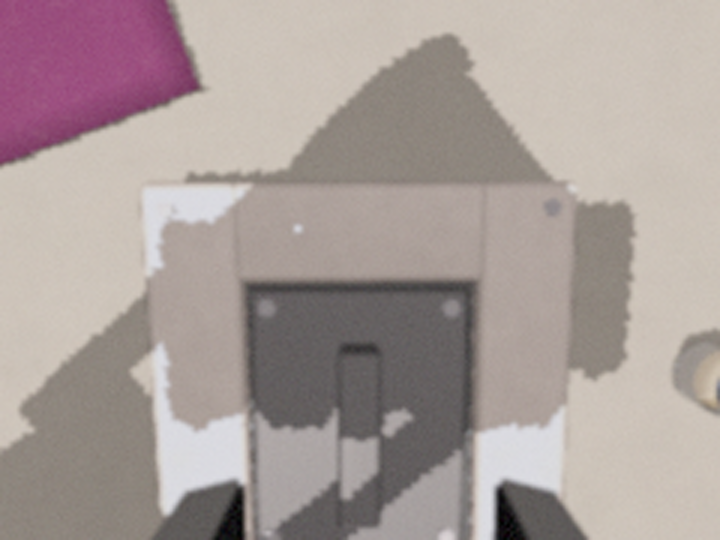

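The cassette lies flat in the pocket: its back is at z of about 0.058, with even gaps (crop u 245–475, front edge v 285). Now the key.

```bash
python3 -m crank '[[0.4,[0,0,-0.04],[0,0,0]],[0.4,[0,0,-0.03],[0,0,0]],[1,[0,0,-0.01],[0,0,0]],[1,[0,0,0],[0,0,0]]]'
python3 - <<'E'
from cas import *
plan([.40,.082,.22],tool(np.radians(1),.5))
E
```

```text
time: 10.4
tool_pos: [0.5416, 0.3192, 0.2393]
ee_rot: [3.139, -0.002, 1.327]
wrist_force: [1.1, 0.0, -0.3]
width: 0.0437
finger_force: 0.0
t 10.4 pos [0.5416 0.3192 0.2393] shift mm [-264.5  -80.1   18.6] turn deg [-28.34   3.64 -14.7 ] F [ 1.1  0.  -0.3] w 0.0437
```

```bash
python3 -m crank '[[1,[-0.033,-0.01,0.001],[0,0,0]],[1,[-0.033,-0.01,0.001],[0,0,0]],[1,[-0.033,-0.01,0.001],[0,0,0]],[1,[-0.033,-0.01,0.001],[0,0,0]],[1,[-0.033,-0.01,0.001],[0,0,0]],[1,[-0.033,-0.01,0.001],[0,0,0]],[1,[-0.033,-0.01,0.001],[0,0,0]],[1,[-0.033,-0.01,0.001],[0,0,0]]]'
python3 -m crank '[[1,[0,0,0],[-7.1,0.9,-3.7]],[1,[0,0,0],[-7.1,0.9,-3.7]],[1,[0,0,0],[-7.1,0.9,-3.7]],[1,[0,0,0],[-7.1,0.9,-3.7]],[1,[0,0,0],[0,0,0]],[1,[0,0,0],[0,0,0]]]'
python3 - <<'E'
from cas import *
s=snap('wrist'); np.save('w6.npy',s,allow_pickle=True); save(s,'w6.png')
plan([.40,.082,.20],tool(np.radians(1),.5))
E
```

```text
time: 11.2
tool_pos: [0.3977, 0.0811, 0.2271]
ee_rot: [-3.137, 0.001, 1.327]
wrist_force: [0.0, -0.0, 0.0]
width: 0.0006
finger_force: 0.0
time: 11.8
tool_pos: [0.399, 0.0821, 0.2285]
ee_rot: [2.646, 0.002, 1.588]
wrist_force: [0.9, 0.6, -0.3]
width: 0.0007
finger_force: 0.0
t 11.85 pos [0.4001 0.0822 0.2298] shift mm [ -0.1 -14.3  26.2] turn deg [-0.19  0.07  0.06] F [0.3 0.4 0.1] w 0.0006
```

View pics/w6.png

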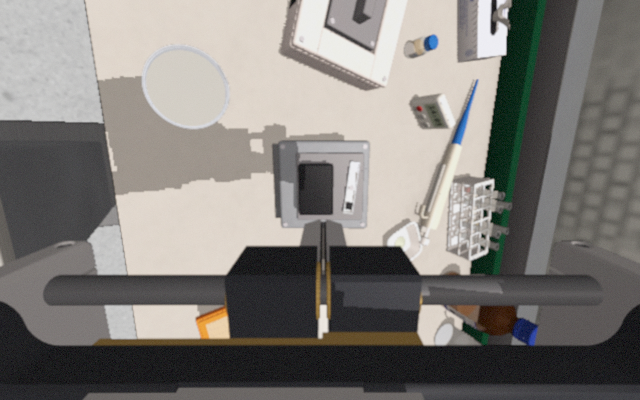

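The key is at about (316,189) and the focus channel at (352,186). Its black pointer is at (349,208), the −y end, so it is at rest.

```bash
python3 - <<'E'
from cas import *
s=np.load('w6.npy',allow_pickle=True).item(); P=cloud(s); g=s['color'].max(2).astype(int)
m=np.zeros(g.shape,np.uint8); m[155:222,292:340]=(g<60)[155:222,292:340]
n,l,st,_=cv2.connectedComponentsWithStats(m); i=1+st[1:,4].argmax(); k=l==i; print(st[i])
T=tool(np.radians(1),.5); N=-T[:,2]
ke=cv2.erode(k.astype(np.uint8),np.ones((5,5)))>0; X=P[ke]; c=X.mean(0); A=X-c; nn=np.linalg.svd(A,full_matrices=False)[2][2]; nn*=np.sign(nn[2]); print('normal',nn,'exp',N,'std',(A@nn).std())
cnt=max(cv2.findContours(k.astype(np.uint8),0,2)[0],key=cv2.contourArea)[:,0]
R=np.array(s['R']);cc=-R.T@s['t'];d=rays(s,cnt)@R;h=np.median(X@N); Q=cc+d*((h-cc@N)/(d@N))[:,None]
r=cv2.minAreaRect(((Q@T)[:,:2]*1000).astype(np.float32)); ctr=T@[r[0][0]/1e3,r[0][1]/1e3,-h]; print(r,'key face centre',ctr)
plan(ctr+N*.03,T)
E
```

```text
[ 298  164   34   50 1233]
normal [0.88765777 0.30471121 0.3452749 ] exp [-0.47935252 -0.00836713  0.87758256] std 0.006250069076715924
((75.43911743164062, 450.3821716308594), (40.76412582397461, 62.262210845947266), 89.58169555664062) key face centre [0.4649102  0.08356565 0.08586805]
t 11.85 pos [0.4001 0.0822 0.2298] shift mm [  0.4 -11.7 127.5] turn deg [-0.19  0.07  0.06] F [0.3 0.4 0.1] w 0.0006
```

```bash
python3 -m crank '[[1,[0,-0.012,0.03],[-0.2,0,0]],[1,[0,0,0.04],[0,0,0]],[1,[0,0,0.04],[0,0,0]],[1,[0,0,0.03],[0,0,0]],[1,[0,0,0.006],[0,0,0]],[1,[0,0,0],[0,0,0]]]'
cat > f.py <<'E'
from h import *
T=tool(np.radians(1),.5); o=robot.get_obs(); d=T.T@(o['tool_pos']-np.array([.4649,.0836,.0859]))*1000
print('t',round(o['time'],2),'rel key xyz mm',d.round(1),'Fn',round(float(-o['wrist_force']@T[:,2]),2),o['wrist_force'].round(1))
E
python3 f.py
```

```text
time: 12.45
tool_pos: [0.46, 0.083, 0.0956]
ee_rot: [2.643, 0.002, 1.589]
wrist_force: [0.4, -0.1, 0.4]
width: 0.0001
finger_force: 0.0
t 12.45 rel key xyz mm [ -0.5   0.3 -10.9] Fn 0.14 [ 0.4 -0.1  0.4]
```

```bash
python3 -m crank '[[1,[0,0,0.003],[0,0,0]],[1,[0,0,0.003],[0,0,0]],[1,[0,0,0],[0,0,0]]]' >/dev/null; python3 f.py
python3 -m crank '[[1,[0,0,0.002],[0,0,0]],[1,[0,0,0],[0,0,0]]]'>/dev/null; python3 f.py
python3 -m crank '[[1,[0,0,0.001],[0,0,0]],[1,[0,0,0],[0,0,0]]]'>/dev/null; python3 f.py
python3 -m crank '[[1,[0,0,0.001],[0,0,0]],[1,[0,0,0],[0,0,0]]]'>/dev/null; python3 f.py
```

```text
t 12.75 rel key xyz mm [-0.3  1.6 -7. ] Fn 0.28 [-0.3  0.4  0.1]
t 12.95 rel key xyz mm [-0.4  0.7 -4.5] Fn 1.12 [-0.2 -0.8  1.2]
t 13.15 rel key xyz mm [-0.4  0.4 -3.2] Fn -0.42 [-1.   0.7 -1. ]
t 13.35 rel key xyz mm [-0.4  0.3 -2. ] Fn 0.07 [ 0.6 -0.6  0.4]
```

```bash
for i in 1 2; do :; done
python3 -m crank '[[1,[0,0,0.001],[0,0,0]],[1,[0,0,0],[0,0,0]]]'>/dev/null; python3 f.py
python3 -m crank '[[1,[0,0,0.001],[0,0,0]],[1,[0,0,0],[0,0,0]]]'>/dev/null; python3 f.py
python3 -m crank '[[1,[0,0,0.001],[0,0,0]],[1,[0,0,0],[0,0,0]]]'>/dev/null; python3 f.py
python3 -m crank '[[1,[0,0,0.001],[0,0,0]],[1,[0,0,0],[0,0,0]]]'>/dev/null; python3 f.py
```

```text
t 13.55 rel key xyz mm [-0.5  0.3 -1. ] Fn -0.59 [ 0.2 -0.1 -0.6]
t 13.75 rel key xyz mm [-0.5  0.4  0. ] Fn 0.23 [0.  0.4 0.3]
t 13.95 rel key xyz mm [-0.4  0.5  0.9] Fn 0.98 [ 0.1 -0.   1.2]
t 14.15 rel key xyz mm [-0.4  0.5  1.9] Fn 1.06 [0.2 0.4 1.3]
```

```bash

python3 -m crank '[[1,[0,0,0.001],[0,0,0]],[1,[0,0,0],[0,0,0]]]'>/dev/null; python3 f.py
python3 -m crank '[[1,[0,0,0.001],[0,0,0]],[1,[0,0,0],[0,0,0]]]'>/dev/null; python3 f.py
python3 -m crank '[[1,[0,0,0.0005],[0,0,0]],[1,[0,0,0],[0,0,0]]]'>/dev/null; python3 f.py
python3 -m crank '[[1,[0,0,0.0005],[0,0,0]],[1,[0,0,0],[0,0,0]]]'>/dev/null; python3 f.py
```

```text
t 14.35 rel key xyz mm [-0.4  0.6  2.9] Fn 1.82 [-1.9 -0.2  1.1]
t 14.55 rel key xyz mm [-0.4  0.6  3.9] Fn 1.94 [-0.6 -0.8  1.9]
t 14.75 rel key xyz mm [-0.4  0.6  4.4] Fn 1.02 [-1.  -0.6  0.6]
t 14.95 rel key xyz mm [-0.4  0.6  4.9] Fn 2.48 [-1.3  0.4  2.1]
```

```bash

python3 -m crank '[[1,[0,0,0.0005],[0,0,0]],[1,[0,0,0],[0,0,0]]]'>/dev/null; python3 f.py
python3 -m crank '[[1,[0,0,0.0005],[0,0,0]],[1,[0,0,0],[0,0,0]]]'>/dev/null; python3 f.py
```

```text
t 15.15 rel key xyz mm [-0.4  0.6  5.4] Fn 1.8 [-1.1  1.   1.5]
t 15.35 rel key xyz mm [-0.4  0.6  5.8] Fn 4.8 [-3.   0.7  3.8]
```

```bash

for i in 1; do python3 -m crank '[[1,[0,0,0],[0,0,0]],[1,[0,0,0],[0,0,0]],[1,[0,0,0],[0,0,0]],[1,[0,0,0],[0,0,0]],[1,[0,0,0],[0,0,0]],[1,[0,0,0],[0,0,0]]]'>/dev/null; python3 f.py; done
python3 - <<'E'
from h import *
s=snap('wrist'); np.save('w7.npy',s,allow_pickle=True); t=snap('top'); np.save('t7.npy',t,allow_pickle=True)
d=snap('side'); im=np.hstack([cv2.resize(s['color'][140:260,280:420],(420,360)),cv2.resize(d['color'][170:260,250:345],(380,360))])
cv2.imwrite('pics/w7.png',im[:,:,::-1])
E
python3 f.py
```

```text
t 15.95 rel key xyz mm [-0.4  0.6  5.8] Fn 4.17 [-3.1  0.2  3. ]
t 16.1 rel key xyz mm [-0.4  0.6  5.8] Fn 5.11 [-3.3  0.7  4. ]
```

View pics/w7.png

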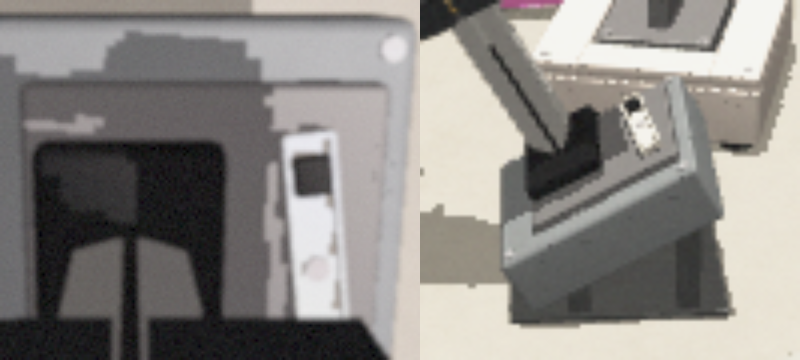

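The pointer is now at the +y end of its channel (crop (312,175), about 5 mm gap to the end cap, as expected). I'll hold briefly to confirm it is still, then press fully.

```bash

python3 -m crank '[[1,[0,0,0],[0,0,0]],[1,[0,0,0],[0,0,0]],[1,[0,0,0],[0,0,0]],[1,[0,0,0],[0,0,0]],[1,[0,0,0],[0,0,0]]]'>/dev/null; python3 f.py
python3 - <<'E'
from h import *
a=np.load('w7.npy',allow_pickle=True).item(); b=snap('wrist')
for s in(a,b):
    g=s['color'].max(2)[188:245,374:396]; v,u=np.where(g<70); m=v<30; print(v[m].mean()+188,u[m].mean()+374,m.sum())
E
python3 -m crank '[[1,[0,0,0.001],[0,0,0]],[1,[0,0,0.001],[0,0,0]],[1,[0,0,0],[0,0,0]]]'>/dev/null; python3 f.py
python3 -m crank '[[1,[0,0,0.001],[0,0,0]],[1,[0,0,0.001],[0,0,0]],[1,[0,0,0],[0,0,0]]]'>/dev/null; python3 f.py
```

```text
t 16.6 rel key xyz mm [-0.4  0.6  5.8] Fn 5.14 [-3.6  0.5  3.9]
197.9189189189189 382.13513513513516 74
197.86486486486487 382.1216216216216 74
t 16.95 rel key xyz mm [-0.4  0.7  7.6] Fn 9.03 [-5.   0.3  7.6]
t 17.25 rel key xyz mm [-0.4  0.7  9.5] Fn 10.36 [-7.   0.2  8. ]
```

```bash

python3 -m crank '[[1,[0,0,0.001],[0,0,0]],[1,[0,0,0],[0,0,0]]]'>/dev/null; python3 f.py
python3 -m crank '[[1,[0,0,0.0007],[0,0,0]],[1,[0,0,0],[0,0,0]]]'>/dev/null; python3 f.py
python3 -m crank '[[1,[0,0,0.0007],[0,0,0]],[1,[0,0,0],[0,0,0]]]'>/dev/null; python3 f.py
```

```text
t 17.45 rel key xyz mm [-0.4  0.7 10.4] Fn 12.05 [-8.1 -0.2  9.3]
t 17.65 rel key xyz mm [-0.4  0.7 10.6] Fn 15.76 [-11.5  -1.   11.7]
t 17.85 rel key xyz mm [-0.4  0.8 10.8] Fn 23.01 [-16.1  -1.2  17.4]
```

The key is on its solid stop (10.8 mm, 23 N). Now I release along the normal, retract and check.

```bash

python3 -m crank '[[1,[0,0,-0.004],[0,0,0]],[1,[0,0,-0.006],[0,0,0]],[1,[0,0,-0.015],[0,0,0]],[1,[0,0,-0.03],[0,0,0]],[1,[0,0,-0.04],[0,0,0]],[1,[0,0,-0.04],[0,0,0]],[1,[0,0,0],[0,0,0]],[1,[0,0,0],[0,0,0]]]'
python3 -m crank '[[1,[0,0,0],[0,0,0]],[1,[0,0,0],[0,0,0]],[1,[0,0,0],[0,0,0]],[1,[0,0,0],[0,0,0]],[1,[0,0,0],[0,0,0]],[1,[0,0,0],[0,0,0]],[1,[0,0,0],[0,0,0]],[1,[0,0,0],[0,0,0]]]'>/dev/null
python3 - <<'E'
from h import *
s=snap('wrist'); save(s,'w8.png')
E
```

```text
time: 18.65
tool_pos: [0.4064, 0.0822, 0.194]
ee_rot: [2.637, 0.002, 1.59]
wrist_force: [-0.9, 0.4, -1.0]
width: 0.0004
finger_force: 0.0
```

View pics/w8.png

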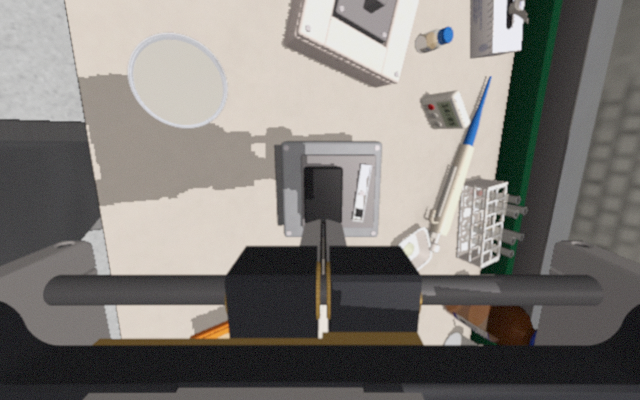

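The key is up at (322,185), the pointer is back at the −y end (358,214), the cassette is in the imager at (370,20), and the petri dish, vial and timer are in place. Handing in.

```bash
python3 -c "
from bench import robot
print(robot.close_job())"
```

```text
the job is handed in; nothing more can be done
None
```

The job is handed in: the cassette lies flat, rib up, in the imager pocket; the key was held at its first click until the pointer stopped at its far end, pressed fully down, and let up again. The petri dish, vial and timer were not touched, and it took about 20 of the 58 s.

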